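# Separator down, then peel the next tray

### The arm

A 7-joint arm with a two-finger parallel gripper is mounted at the origin on the work surface. World frame = base frame: x ahead of the robot, y to its left, z up, the work surface at z = 0. Lengths are in m, angles in rad, forces in N, time in s.
With the tool pointing down it reaches from about 0.425 to 0.925 m from the base axis. Payload 6.8 kg.
Tool frame: the origin (TCP) lies midway between the tips of the shut fingers; the grasp point (between the pads) lies 19 mm behind it; z points along the fingers, y is the line along which they close (so a half turn about z gives the same grasp; the last joint's range is limited). The gripper opens to 85 mm and grips with 20 to 120 N. Pads are 22 mm wide; open, the fingers measure 114 mm over their backs; the gripper's body (76 mm by 85 mm) begins 54 mm behind the grasp point. The pads swing forward as they close: fully open they stand 13 mm farther back than shut.
Start: joints at [1.192, 0.477, 0.022, 1.555, -0.011, 1.109, -0.083], TCP at [0.181, -0.65, 0.231] pointing down, gripper open.
Joint ranges: [-2.96, 2.96], [-0.34, 2.1], [-1.41, 1.46], [0.24, 2.44], [-1.37, 4.51], [0.17, 1.92], [-2.96, 2.96]. Speed limits (rad/s): [2.39, 2.39, 3.14, 3.14, 3.14, 3.14, 3.14].

### API

Orientations are given as a rotation vector (axis times angle).
In Python, from bench import r gives the robot as it stands. The module is installed in compiled form; this text tells all that it offers.
- The arm moves only by the tool apply_moves, never from a script. Its argument "rows" is a list of rows, each a list of 6 numbers: the shift along the tool's x, y, z scaled (see below), then the turn, a rotation vector about the tool's x, y, z scaled (see below). A call has 1 to 5 rows; each row is the pose to reach, as a shift and turn from the pose commanded when the call began, along the tool's axes at that moment; what a row does not reach only later rows make up. The controller multiplies each number of a shift by 0.25 m and each number of a turn by 90 degrees. A row lasts 1/8 s, in which the tool goes at most 62.5 mm and 10.7 degrees, less where a joint would pass 70% of its speed; a pose out of reach is approached as far as the arm can. A call with a number of a shift or a turn outside -1 to 1 is refused whole. A call with a gripper value outside its range is refused whole. "claw" is the opening, from 0 (shut) to 1 (fully open), set as the call begins (left out, the last holds). The fingers move at their own pace and stop on an object; "newtons" is the grip in N (left out, the last holds). Time passes only in rows, so rows that repeat a pose let the fingers close. It gives the time, the measured TCP pose, the force, the opening and the grip force at its end, in the units of the state.
- r.get_obs(): the state, without advancing time (a new reading comes with each control period).
- r.grab_frame(name): name is "scene" or "top" or "wrist"; returns a dict with "pixels" (400x640x3 uint8, red, green, blue), "intrinsics" (3x3 intrinsics, pixels), "eye" and "attitude" of the camera in the world. Camera axes: x right, y up, looking along -z (the intrinsics and any distortion apply to the point x, -y, -z); pixel columns grow to the right and rows downward; lengths in m; the calibration is good to about 2 mm. A picture is of the moment at which its call begins. There is no depth.
- r.hand_in(): hands the job in; it is judged then, once.
Trained networks look in a picture, given as the dict that the camera call returned (one of the last four; its "shot" number tells which), for a name from the list of things; names that differ only in an ending like _2 or _b are one class to them, and where a whole thing is asked for, a point or a joint stands for the part that bears it (a point fixed in the world has none). Each returns a list of dicts, best first, with "conf" (0 to 1); they miss things now and then, are a little off and sometimes report something else, mostly with a low value. They report only what shows in the picture. A call takes as long as a camera call. They do not tell look-alikes from the thing itself.
- r.search_frame(picture, thing): "rect" ([left, top, width, height] in pixels, round what is visible of it).
- r.outline_of(picture, thing): "pixels" (400x640 bool, what is visible of it) and "rect" ([left, top, width, height] in pixels, round what is visible of it).
- r.landmark_of(picture, thing): "point" ([column, row] in pixels: a listed point, or the origin of a listed thing).
The state is a dict: "clock": time; "joints": joint angles; "qvel": joint speeds; "tau": joint torques, N m; "tcp_pos": TCP position; "orientation": TCP orientation; "contact_force": force on the tool from outside, world axes, zero at the start; "moment": the same for the moment, N m; "grip_width": finger opening in m; "gripper_force": force on a finger pad.
Only numpy, scipy, OpenCV 4.12 (cv2) and the standard library are available. Lean on these libraries where they do the work, as an engineer would, in place of code of your own. Each camera call takes 0.05 s, during which the arm holds its last target. There are 200 camera calls.

### The job

Lay the plywood separator flat, square and centred on the rim of the single metal tray that stands on the wooden plinth, and let go of it. Then take the top tray of the nested stack by its corner lug and peel it off: lift the lug's corner first while the opposite corner still sits on the stack, and leave the trays below where they stand. Finish while holding the peeled tray by the lug, still, roughly level and centred about 10 cm above the separator; do not put it down, and leave the other things on the bench alone.

Things in the scene. Friction and masses are not known exactly. Their poses are not given: they have to be found in the camera images.
- separator_mid (a point): Centre of the loose plywood separator, 170 (x) by 130 (y) by 8 mm, 90 g. Two through windows, each 50 (x) by 66 (y) mm, lie side by side along x; the solid web between them, 20 mm wide (x), is centred here: put a finger in each window and pinch the web across x. It starts on two 30 mm high battens along y (inner faces 59 mm from the middle); only bench lies below the windows. Its ends are alike.
- stand_rim (a point): Centre of the mouth of the metal tray fixed on the plinth, level with its rim's top, 50 mm above the bench. Rim 170 (x) by 130 (y) mm outside, 11 mm wide; the inner floor is 27 mm below the rim. Plinth 210 by 170 by 20 mm. The separator belongs on this rim, its x along this x (either way round).
- tray_mid (a point): Centre of the loose top tray of the nested stack, half-way up. Metal, rim 170 (x) by 130 (y) mm outside, 30 mm high, about 0.28 kg; underside 15 mm below this point, rim top 15 mm above. z is up when the tray is level.
- tray_lug (a point): Grip point of the top tray's corner lug: an upright black plate, 8 mm thick, 26 mm high (13 above and below this point), 36 mm out from the rim's +x +y corner along the diagonal (0.653 rad from tray x to y). The point is 126 mm from tray_mid, 69 mm above the bench at the start. Pinch from above, closing at right angles to the diagonal; both sides are clear. Points away from the robot or sideways.
- tray_heel (a point): Underside of the top tray's foot at the -x -y corner, diagonally opposite the lug, 100 mm from the tray's middle; this is the corner on which the tray tips when peeled. The foot stands freely on the rim of the tray below.
- stack_heel (a point): The spot on the rim of the stack below where the top tray's heel foot rests at the start (54 mm above the bench).
- stack: The three trays under the top one, loose on the bench as one unit, 1.05 kg, origin on the bench under their middle, axes as the top tray's; rim 170 by 130 mm, 54 mm high. Four sprung steel tongues, one mid-way along each side, press on the top tray's rim from outside (reaching 76 mm over the bench), so the top tray sticks by friction, 1 to 2 N per tongue.
- jar: Bystander: amber glass jar, 64 mm across, 85 mm high; leave alone.
- mallet: Bystander: hammer lying on the bench; leave alone.
- bolt: Bystander: bolt with a nut, 78 mm long, lying on the bench; leave alone.
- screwbin: Bystander: small black open bin, 140 by 100 by 50 mm; leave alone.
Mind the look-alikes: they are no part of the job. Leave any pink or red look-alike of the stack alone.

How it is judged:
On the way, in this order (a step that is already met when the one before it is completed fails the run):
1. the separator lies flat, square and centred on the rim of the tray on the plinth, released (horizontal distance between separator_mid and stand_rim below 0.015 m and angle between the x axis of separator_mid and the x axis of stand_rim, either way round below 0.14 rad and angle between separator_mid's own z axis and vertical below 0.05 rad and z of separator_mid in the frame of stand_rim below 0.007 m and contact force between the fingers and separator below 0.05 N), for 0.2 s.
2. the lug's corner of the top tray is lifted while the opposite corner still sits on the stack (angle between tray_mid's own z axis and vertical above 0.08 rad and z of tray_lug in the frame of stack above 0.083 m and distance between tray_heel and stack_heel below 0.012 m and contact force between the fingers and tray above 0.5 N), for 0.05 s.
At the end, for the whole second after the job is handed in: Gripper holds the tray still, within 15 deg of level, middle within 40 mm of the separator's and 65-185 mm above the plinth tray's rim, touching nothing else. Separator flat on that rim within 15 mm and 8 deg, released. Rest of stack upright, within 20 mm of its start (all of step 1 and contact force between the fingers and tray above 0.5 N and horizontal distance between tray_mid and separator_mid below 0.04 m and z of tray_mid in the frame of stand_rim between 0.065 and 0.185 m and angle between tray_mid's own z axis and vertical below 0.26 rad and linear speed of tray below 0.03 m/s and contact force between tray and separator below 0.02 N and contact force between tray and stack below 0.02 N and contact force between tray and stand below 0.02 N and distance of stack from where it was at the start of the episode below 0.02 m and angle between stack's own z axis and vertical below 0.05 rad); the arm keeps its last pose, push and grip.
It fails at once if the trays below were dragged or tipped along (distance of stack from where it was at the start of the episode above 0.03 m or angle between stack's own z axis and vertical above 0.15 rad).
It fails at once if a bystander was disturbed (distance of any of jar, mallet, bolt, screwbin from where it was at the start of the episode above 0.03 m).
It also fails if it takes over 58 s, if anything falls off the work surface, if the arm or the gripper's body presses on something with over 40 N, if the wrist force passes 120 N, or if a joint passes its speed limit or range.

## Working session

There is one attempt and no reset: what is moved stays moved. The work goes in short steps, Python scripts to look and compute and a tool call to move; the robot and the scene stay as the last step left them, time stands still between calls to the robot, and variables do not carry over. Pictures are saved under pics/ and viewed, at most 13 in all, crops included, and the job is handed in when it is done.

Besides the shell and the picture viewer there is one more tool, called after ">>>" as a command line: name --pt "numbers of a row" for each row, then --argument value for the rest. apply_moves: Moves the arm, as the interface text tells. Its arguments: {"type":"object","properties":{"rows":{"type":"array","items":{"type":"array","items":{"type":"number"}}},"claw":{"type":"number"},"newtons":{"type":"number"}},"required":["rows"]}

```bash
mkdir -p pics; cat > h.py <<'E'
import numpy as np, cv2
from scipy.spatial.transform import Rotation as R
from bench import r
def cam(p):
    A=np.array(p["attitude"],float)
    if A.shape!=(3,3): A=R.from_rotvec(A).as_matrix() if A.size==3 else R.from_quat(A).as_matrix()
    return np.array(p["intrinsics"]),np.array(p["eye"]),A
def ray(p,uv):
    K,e,A=cam(p); d=np.linalg.inv(K)@[uv[0],uv[1],1]; return e,A@[d[0],-d[1],-d[2]]
def atz(p,uv,z):
    e,d=ray(p,uv); return e+d*(z-e[2])/d[2]
def proj(p,X):
    K,e,A=cam(p); c=A.T@(np.array(X)-e); q=K@[c[0],-c[1],-c[2]]; return q[:2]/q[2]
def tri(obs):
    M=np.zeros((3,3));b=np.zeros(3)
    for p,uv in obs:
        e,d=ray(p,uv); d=d/np.linalg.norm(d); P=np.eye(3)-np.outer(d,d); M+=P;b+=P@e
    return np.linalg.solve(M,b)
def save(p,n): cv2.imwrite(f"pics/{n}.png",p["pixels"][:,:,::-1])
E
python3 - <<'E'
from h import *
np.set_printoptions(precision=3,suppress=True)
o=r.get_obs(); print(o)
ps=[r.grab_frame(n) for n in("scene","top")]
print({k:v for k,v in ps[0].items() if k!="pixels"}, ps[1]["eye"],ps[1]["attitude"])
cv2.imwrite("pics/a_scene.png",ps[0]["pixels"][:,:,::-1]); cv2.imwrite("pics/a_top.png",ps[1]["pixels"][:,:,::-1])
for t in "separator_mid stand_rim tray_mid tray_lug tray_heel stack jar mallet bolt screwbin".split():
    for n,p in zip("st",ps):
        print(t,n,[(np.round(d["point"]),round(d["conf"],2)) for d in r.landmark_of(p,t)[:4]])
E
```

```text
{'clock': 0.0, 'joints': array([ 1.192,  0.478,  0.022,  1.556, -0.012,  1.109, -0.083]), 'qvel': array([ 0.   , -0.   , -0.001, -0.   ,  0.   ,  0.001, -0.001]), 'tau': array([ -0.   , -59.646,   1.607, -28.12 ,   0.012,   0.009,   0.   ]), 'tcp_pos': array([ 0.18, -0.65,  0.23]), 'orientation': array([-3.111, -0.424,  0.001]), 'contact_force': array([-0.291,  0.281,  0.014]), 'moment': array([-0.026,  0.003,  0.03 ]), 'gripper_force': 0.0, 'grip_width': 0.08578108170457022}
{'intrinsics': array([[502.291,   0.   , 331.533],
       [  0.   , 502.291, 201.191],
       [  0.   ,   0.   ,   1.   ]]), 'eye': array([ 1.193, -0.704,  1.027]), 'attitude': array([0.727, 0.329, 0.786]), 'shot': 1} [ 0.413 -0.059  1.409] [ 0.059 -0.043 -1.554]
separator_mid s [(array([258., 240.]), 0.71)]
separator_mid t [(array([391., 207.]), 0.81), (array([304., 205.]), 0.75)]
stand_rim s []
stand_rim t [(array([198., 205.]), 0.59)]
tray_mid s [(array([362., 197.]), 0.59)]
tray_mid t [(array([297., 179.]), 0.82)]
tray_lug s [(array([403., 213.]), 0.76)]
tray_lug t [(array([290., 136.]), 0.97)]
tray_heel s [(array([334., 187.]), 0.95)]
tray_heel t [(array([304., 206.]), 0.78)]
stack s [(array([363., 212.]), 0.68), (array([176., 299.]), 0.68), (array([198., 210.]), 0.58)]
stack t [(array([467., 214.]), 0.88), (array([399., 282.]), 0.74)]
jar s [(array([478., 232.]), 0.68)]
jar t [(array([246., 101.]), 0.76)]
mallet s [(array([393., 300.]), 0.69)]
mallet t [(array([346., 103.]), 0.85)]
bolt s [(array([360., 200.]), 0.6)]
bolt t [(array([424., 132.]), 0.68)]
screwbin s [(array([492., 179.]), 0.93)]
screwbin t [(array([187., 123.]), 0.88)]
```

View pics/a_scene.png

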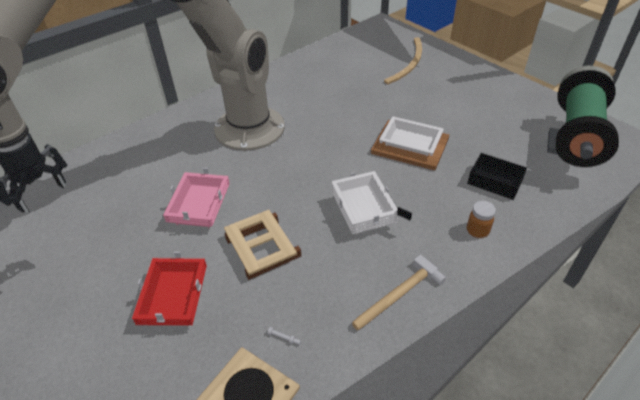

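View pics/a_top.png

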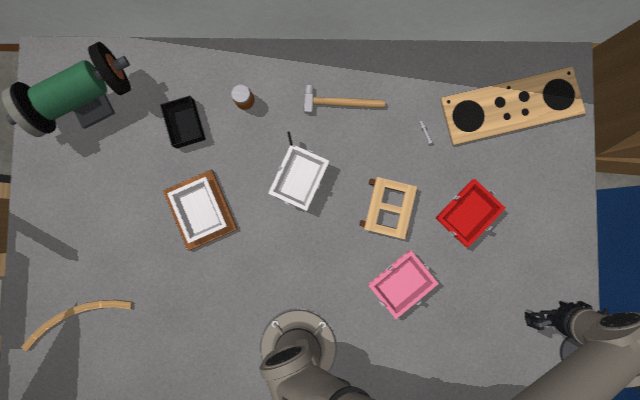

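The scene view shows the following; coordinates are pixels, with scene and top views in that order.

| Item | Scene | Top |
|---|---|---|
| Separator on battens | (262,242) | (391,207) |
| White tray stack, lug to the far side | (363,200); lug (403,213) | (298,178); lug (290,137) |
| Plinth tray | (411,138) | (200,209) |

Possible mix-ups:
- **Stack:** red tray stack at top (472,213) and pink at top (404,284). The plinth tray is also white, but it sits on wood. I choose the white stack with the black lug at top (298,178).
- **Separator:** the only other wooden piece is the slab with round holes at top (513,105). I choose the piece with two rectangular windows.

```bash
python3 - <<'E'
from h import *
np.set_printoptions(precision=3,suppress=True)
s=r.grab_frame("scene");t=r.grab_frame("top")
im=t["pixels"][120:260,150:430]; cv2.imwrite("pics/b.png",cv2.resize(im[:,:,::-1],None,fx=2.8,fy=2.8,interpolation=cv2.INTER_CUBIC))
def lm(p,n,near):
    c=[d for d in r.landmark_of(p,n) if np.hypot(*(np.array(d["point"])-near))<30]; return c[0]["point"] if c else None
for n,ns,nt in [("separator_mid",(262,242),(391,207)),("tray_mid",(363,200),(298,178)),("tray_lug",(403,213),(290,137)),("tray_heel",(334,187),(304,206)),("stand_rim",(411,135),(200,209))]:
    a,b=lm(s,n,ns),lm(t,n,nt); print(n,a,b, tri([(s,a),(t,b)]) if a is not None and b is not None else None, "top ray z=.05",atz(t,b,.05) if b is not None else None)
for n,nt,z in [("separator_mid",(391,207),.038),("tray_mid",(298,178),.084),("stand_rim",(200,209),.05),("stand",(200,209),.05)]:
  try:
    for d in r.outline_of(t,n):
        m=d["pixels"]; v,u=np.nonzero(m); 
        if np.hypot(u.mean()-nt[0],v.mean()-nt[1])>40: continue
        P=np.array([atz(t,q,z)[:2] for q in zip(u,v)],np.float32)
        c,wh,a=cv2.minAreaRect(P*1000); print(n,d["conf"],c,wh,a)
  except Exception as e: print(n,e)
# white masks
hsv=cv2.cvtColor(t["pixels"],cv2.COLOR_RGB2HSV)
m=((hsv[:,:,1]<40)&(hsv[:,:,2]>165)).astype(np.uint8)
for x0,x1,y0,y1,z in [(170,235,165,250,.05),(262,335,138,218,.076)]:
    mm=np.zeros_like(m);mm[y0:y1,x0:x1]=m[y0:y1,x0:x1]
    n,l,st,_=cv2.connectedComponentsWithStats(mm); k=1+np.argmax(st[1:,4]); v,u=np.nonzero(l==k)
    P=np.array([atz(t,q,z)[:2] for q in zip(u,v)],np.float32); print("white",z,cv2.minAreaRect(P*1000))
E
```

```text
separator_mid [258.9, 239.3] [390.9, 209.5] [ 0.439 -0.285  0.032] top ray z=.05 [ 0.437 -0.284  0.05 ]
tray_mid [362.0, 201.1] [297.9, 175.9] [0.535 0.004 0.046] top ray z=.05 [0.537 0.007 0.05 ]
tray_lug [404.6, 215.3] [288.2, 134.1] [0.662 0.035 0.067] top ray z=.05 [0.669 0.04  0.05 ]
tray_heel [332.9, 187.7] [303.7, 205.7] [ 0.441 -0.016  0.044] top ray z=.05 [ 0.444 -0.013  0.05 ]
stand_rim [411.7, 131.0] [197.2, 209.0] [0.43  0.318 0.061] top ray z=.05 [0.429 0.319 0.05 ]
separator_mid 0.79 (443.6509094238281, -285.223876953125) (130.853759765625, 170.04751586914062) 76.9884262084961
tray_mid 0.74 (548.0162353515625, 6.6013641357421875) (150.0104217529297, 194.88511657714844) 66.99980926513672
stand_rim 0.68 (427.4398498535156, 309.7266845703125) (208.46607971191406, 170.2196044921875) 25.220460891723633
stand it knows: bolt, jar, mallet, screwbin, separator_mid, stack, stack_heel, stand_rim, tray_heel, tray_lug, tray_mid
white 0.05 ((427.7005310058594, 321.6612854003906), (169.7013702392578, 130.90994262695312), 24.610891342163086)
white 0.076 ((532.2919921875, 4.3551025390625), (131.70339965820312, 177.6104278564453), 66.48360443115234)
```

View pics/b.png

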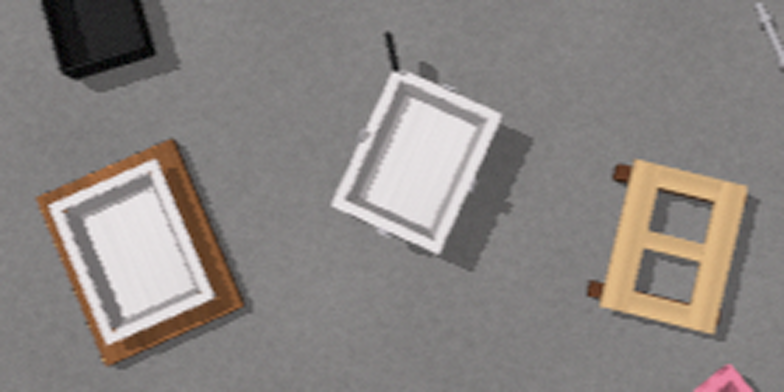

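The crop confirms the choice: the plinth tray is on the left, the white stack with its black lug (390,50 in the crop) is in the middle, and the two-window separator on its battens is on the right, at (680,245).

```bash
cat >> h.py <<'E'
np.set_printoptions(precision=4,suppress=True)
def down(yaw):
    c,s=np.cos(np.radians(yaw)),np.sin(np.radians(yaw)); return np.array([[c,s,0],[s,-c,0],[0,0,-1.]])
def goal(p,Rg):
    o=r.get_obs(); R0=R.from_rotvec(o["orientation"]).as_matrix(); p0=np.array(o["tcp_pos"])
    sh=R0.T@(np.array(p)-p0)/.25; tu=R.from_matrix(R0.T@Rg).as_rotvec()/(np.pi/2)
    print("t",o["clock"],"tcp",p0,"row",sh.round(4),tu.round(4), "rows",max(np.linalg.norm(sh)*4,np.linalg.norm(tu)*90/10.7))
E
python3 -c "
from h import *
goal([.443,-.285,.2],down(77))"
```

```text
t 1.85 tcp [ 0.1806 -0.6504  0.2313] row [ 1.4023 -1.1277  0.1253] [ 0.0001 -0.     -0.6832] rows 7.215619403961509
```

>>> apply_moves --pt "0.8 -0.6 0.06 0 0 -0.35" --pt "0.8 -0.6 0.06 0 0 -0.35" --pt "0.8 -0.6 0.06 0 0 -0.35" --pt "0.8 -0.6 0.06 0 0 -0.35" --claw 0.62

```text
clock: 2.35
tcp_pos: [0.334, -0.4512, 0.2165]
orientation: [2.879, 1.255, 0.001]
contact_force: [0.7, 0.1, 0.1]
grip_width: 0.0531
gripper_force: 0.0
```

```bash
python3 -c "
from h import *
goal([.443,-.285,.2],down(77)); print(r.get_obs()['joints'])"
```

```text
t 2.35 tcp [ 0.334  -0.4512  0.2165] row [ 0.7839 -0.1328  0.066 ] [ 0.0005  0.0001 -0.332 ] rows 3.191344927446909
[ 0.9696  0.314  -0.1805  1.8379  0.0661  0.9946  0.0133]
```

>>> apply_moves --pt "0.784 -0.133 0.066 0 0 -0.332" --pt "0.784 -0.133 0.066 0 0 -0.332" --pt "0.784 -0.133 0.066 0 0 -0.332" --pt "0.784 -0.133 0.066 0 0 -0.332" --pt "0.784 -0.133 0.066 0 0 -0.332"

```text
clock: 2.98
tcp_pos: [0.4424, -0.2865, 0.1999]
orientation: [2.46, 1.954, -0.0]
contact_force: [-0.4, -0.5, -0.4]
grip_width: 0.0527
gripper_force: 0.0
```

```bash
python3 - <<'E'
from h import *
w=r.grab_frame("wrist"); save(w,"w1"); print(w["eye"],r.get_obs()["joints"])
d=r.landmark_of(w,"separator_mid"); print([(x["point"],x["conf"],atz(w,x["point"],.034)) for x in d])
for d in r.outline_of(w,"separator_mid")[:1]:
    v,u=np.nonzero(d["pixels"]); print(d["rect"],d["conf"])
    P=np.array([atz(w,q,.038)[:2] for q in zip(u,v)],np.float32); print(cv2.minAreaRect(P*1000),P.mean(0))
print(proj(w,[.443,-.285,.034]))
goal([.443,-.285,.015],down(77))
E
```

```text
[ 0.4581 -0.2178  0.3422] [ 0.7641  0.2944 -0.3642  1.9208  0.1286  0.9487  0.1085]
[([314.3, 173.5], 0.65, array([ 0.444 , -0.2843,  0.034 ]))]
[215.4, 100.3, 195.2, 140.6] 0.65
((443.6165771484375, -283.299072265625), (130.6282196044922, 170.37203979492188), 76.83269500732422) [ 0.4446 -0.2792]
[313.3877 174.4517]
t 3.125 tcp [ 0.4411 -0.2887  0.1999] row [0.0169 0.0043 0.7394] [-0.0002  0.0006 -0.0036] rows 2.9585190506729933
```

View pics/w1.png

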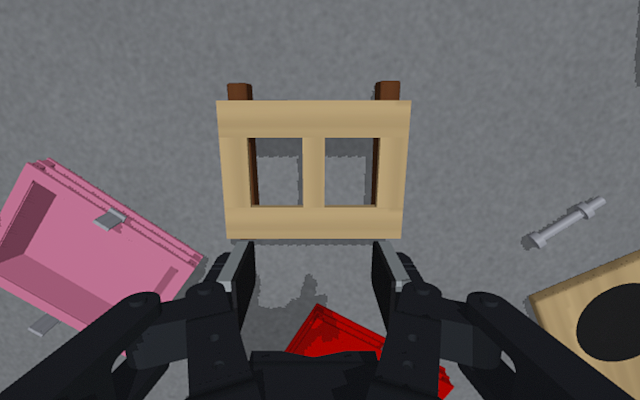

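The wrist view shows the web at (313,172) with a window on each side; the fingers will straddle it.

>>> apply_moves --pt "0.012 0.005 0.2 0 0 0" --pt "0.012 0.005 0.4 0 0 0" --pt "0.012 0.005 0.6 0 0 0" --pt "0.012 0.005 0.74 0 0 0" --pt "0.012 0.005 0.74 0 0 0"

```text
clock: 3.75
tcp_pos: [0.4414, -0.2846, 0.0127]
orientation: [-2.459, -1.947, 0.004]
contact_force: [-0.4, -0.1, -0.6]
grip_width: 0.0528
gripper_force: 0.0
```

>>> apply_moves --pt "0 0 0 0 0 0" --pt "0 0 0 0 0 0" --pt "0 0 0 0 0 0" --pt "0 0 0 0 0 0" --claw 0 --newtons 40

```text
clock: 4.25
tcp_pos: [0.4451, -0.2852, 0.0167]
orientation: [2.458, 1.951, 0.001]
contact_force: [-0.9, -0.2, 6.9]
grip_width: 0.0191
gripper_force: 39.8
```

```bash
python3 -c "
from h import *
goal([.44,-.285,.24],down(77))"
```

```text
t 4.25 tcp [ 0.4451 -0.2852  0.0167] row [-0.0052 -0.0175 -0.8933] [ 0.0019  0.001  -0.0015] rows 3.574011742116042
```

>>> apply_moves --pt "0 0 -0.1 0 0 0" --pt "0 0 -0.3 0 0 0" --pt "0 0 -0.55 0 0 0" --pt "0 0 -0.75 0 0 0" --pt "0 0 -0.89 0 0 0"

```text
clock: 4.88
tcp_pos: [0.4446, -0.2842, 0.2409]
orientation: [2.457, 1.951, 0.002]
contact_force: [0.1, -0.7, -0.8]
grip_width: 0.019
gripper_force: 39.5
```

```bash
python3 -c "
from h import *
goal([.56,-.06,.24],down(96)); print(r.get_obs()['contact_force'],r.get_obs()['grip_width'])"
```

```text
t 4.875 tcp [ 0.4446 -0.2842  0.2409] row [0.9782 0.2461 0.0031] [ 0.0023  0.0014 -0.2122] rows 4.0346882513071085
[ 0.1196 -0.7205 -0.8393] 0.019042934564595066
```

>>> apply_moves --pt "0.15 0.04 0 0 0 -0.03" --pt "0.4 0.1 0 0 0 -0.09" --pt "0.62 0.16 0 0 0 -0.14" --pt "0.82 0.21 0 0 0 -0.18" --pt "0.98 0.246 0 0 0 -0.21"

```text
clock: 5.5
tcp_pos: [0.5602, -0.057, 0.2383]
orientation: [2.102, 2.333, 0.002]
contact_force: [0.3, 0.2, -0.9]
grip_width: 0.019
gripper_force: 39.5
```

```bash
python3 -c "
from h import *
goal([.52,.16,.24],down(107)); print(r.get_obs()['joints'])"
```

```text
t 5.5 tcp [ 0.5602 -0.057   0.2383] row [ 0.8801 -0.0695 -0.0071] [ 0.001   0.0002 -0.1224] rows 3.531536146762827
[ 0.4368  0.3382 -0.5541  1.7908  0.2009  1.0672 -0.0847]
```

>>> apply_moves --pt "0.2 -0.02 0 0 0 -0.03" --pt "0.44 -0.035 0 0 0 -0.06" --pt "0.66 -0.05 0 0 0 -0.09" --pt "0.88 -0.07 0 0 0 -0.12" --pt "0.88 -0.07 0 0 0 -0.12"

```text
clock: 6.12
tcp_pos: [0.5181, 0.1634, 0.2386]
orientation: [-1.866, -2.527, -0.004]
contact_force: [0.3, -0.2, -0.9]
grip_width: 0.0191
gripper_force: 39.5
```

```bash
python3 -c "
from h import *
w=r.grab_frame('wrist')
for d in r.landmark_of(w,'stand_rim'): print(d['point'],d['conf'],atz(w,d['point'],.05))
goal([.428,.321,.15],down(114.6)); print(r.get_obs()['joints'])"
```

```text
t 6.225 tcp [0.5198 0.1578 0.2378] row [ 0.7309 -0.1647  0.3506] [ 0.0004  0.0006 -0.0882] rows 3.3086788697916454
[ 0.1468  0.3282 -0.6806  1.8292  0.2351  1.0652 -0.3318]
```

>>> apply_moves --pt "0.15 -0.04 0 0 0 -0.04" --pt "0.3 -0.1 0 0 0 -0.088" --pt "0.4 -0.16 0 0 0 -0.088" --pt "0.4 -0.16 0 0 0 -0.088"

```text
clock: 6.72
tcp_pos: [0.4522, 0.2422, 0.2377]
orientation: [1.697, 2.643, -0.0]
contact_force: [0.3, -1.4, -1.1]
grip_width: 0.019
gripper_force: 39.5
```

```bash
python3 - <<'E'
from h import *
w=r.grab_frame('wrist'); save(w,"w2"); t=r.grab_frame("top")
for d in r.landmark_of(w,'stand_rim'): print(d['point'],d['conf'],atz(w,d['point'],.05))
hsv=cv2.cvtColor(w["pixels"],cv2.COLOR_RGB2HSV); m=((hsv[:,:,1]<40)&(hsv[:,:,2]>150)).astype(np.uint8)
n,l,st,_=cv2.connectedComponentsWithStats(m); k=1+np.argmax(st[1:,4]); v,u=np.nonzero(l==k); print(st[k])
P=np.array([atz(w,q,.05)[:2] for q in zip(u,v)],np.float32); print(cv2.minAreaRect(P*1000))
goal([.428,.321,.15],down(114.6))
E
```

```text
[323.0, 84.2] 0.56 [0.4262 0.3213 0.05  ]
[ 259   38  128   71 8630]
((422.08441162109375, 329.2834167480469), (115.19029235839844, 60.91682434082031), 24.701669692993164)
t 6.875 tcp [0.4543 0.2402 0.2374] row [0.3381 0.0371 0.3492] [ 0.0002  0.0007 -0.003 ] rows 1.9498922354255412
```

View pics/w2.png

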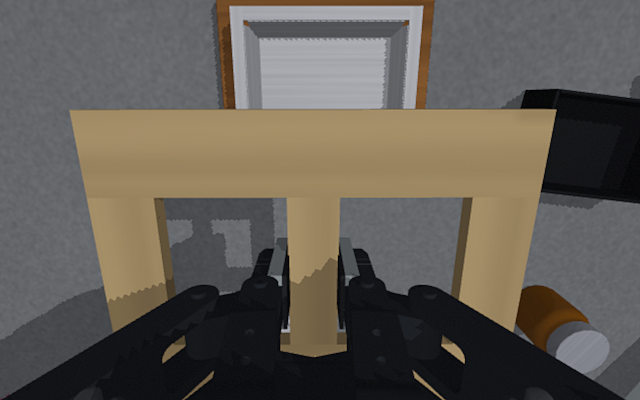

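The wrist view shows the held separator's far edge from (71,110) to (556,110), and beyond it the plinth tray's rim with far corners at (231,6) and (423,7).

```bash
python3 - <<'E'
from h import *
w=r.grab_frame('wrist'); o=r.get_obs(); tp=np.array(o["tcp_pos"]); R0=R.from_rotvec(o["orientation"]).as_matrix()
a,b=atz(w,(231,6),.05),atz(w,(423,7),.05); d=b-a; n=np.array([-d[1],d[0],0])/np.linalg.norm(d)
if n[1]>0:n=-n
print("rim",np.linalg.norm(d),np.degrees(np.arctan2(d[1],d[0])),(a+b)/2+.065*n)
for z in(tp[2]+.019,tp[2]+.022):
  a,b=atz(w,(71,110),z),atz(w,(556,110),z); d=b-a; n=np.array([-d[1],d[0],0])/np.linalg.norm(d)
  if n[1]>0:n=-n
  c=(a+b)/2+.065*n; print("sep",np.linalg.norm(d),np.degrees(np.arctan2(d[1],d[0])),c,"rel tool",R0.T@(c-tp))
goal([.428,.321,.15],down(114.6))
E
```

```text
rim 0.168257934049945 24.187011330767763 [0.4312 0.3201 0.05  ]
sep 0.172146080540032 24.440703999325915 [0.4538 0.2416 0.2563] rel tool [ 0.0014  0.0001 -0.019 ]
sep 0.16795658460068424 24.440703999325912 [0.4537 0.2417 0.2593] rel tool [ 0.0015  0.0001 -0.022 ]
t 6.925 tcp [0.4543 0.2403 0.2373] row [0.3377 0.0371 0.3489] [ 0.      0.0005 -0.0031] rows 1.9480247602094543
```

>>> apply_moves --pt "0.15 0.02 0.05 0 0 0" --pt "0.336 0.042 0.2 0 0 0" --pt "0.336 0.042 0.42 0 0 0" --pt "0.336 0.042 0.6 0 0 0" --pt "0.336 0.042 0.65 0 0 0"

```text
clock: 7.55
tcp_pos: [0.4273, 0.3206, 0.0721]
orientation: [-1.701, -2.64, 0.008]
contact_force: [0.2, -0.5, -0.1]
grip_width: 0.0186
gripper_force: 39.5
```

```bash
python3 -c "
from h import *
goal([.429,.321,.038],down(114.6))"
```

```text
t 7.55 tcp [0.4273 0.3206 0.0721] row [-0.0013  0.0076  0.1364] [-0.0031  0.001  -0.002 ] rows 0.5465683950837679
```

>>> apply_moves --pt "0 0.004 0.04 0 0 0" --pt "0 0.004 0.08 0 0 0" --pt "0 0.004 0.11 0 0 0" --pt "0 0.004 0.13 0 0 0" --pt "0 0.004 0.135 0 0 0"

```text
clock: 8.18
tcp_pos: [0.4287, 0.3233, 0.041]
orientation: [1.699, 2.642, 0.0]
contact_force: [0.1, 0.3, 0.3]
grip_width: 0.0188
gripper_force: 39.5
```

>>> apply_moves --pt "-0.004 0 0.008 0 0 0" --pt "-0.004 0 0.014 0 0 0" --pt "-0.004 0 0.014 0 0 0"

```text
clock: 8.55
tcp_pos: [0.4291, 0.3224, 0.0376]
orientation: [1.699, 2.642, -0.0]
contact_force: [0.1, -0.1, -1.4]
grip_width: 0.0193
gripper_force: 39.5
```

>>> apply_moves --pt "0 0 0.004 0 0 0" --pt "0 0 0.008 0 0 0" --pt "0 0 0.008 0 0 0"

```text
clock: 8.93
tcp_pos: [0.4292, 0.3226, 0.0367]
orientation: [1.699, 2.642, 0.0]
contact_force: [-2.8, -2.7, 12.7]
grip_width: 0.0188
gripper_force: 40.9
```

Contact. Release and rise.

>>> apply_moves --pt "0 0 -0.004 0 0 0" --pt "0 0 -0.004 0 0 0" --pt "0 0 -0.004 0 0 0" --pt "0 0 -0.004 0 0 0" --claw 0.55

```text
clock: 9.43
tcp_pos: [0.429, 0.3224, 0.0364]
orientation: [-1.699, -2.642, 0.0]
contact_force: [0.9, 0.1, -0.2]
grip_width: 0.0469
gripper_force: 0.0
```

>>> apply_moves --pt "0 0 -0.1 0 0 0" --pt "0 0 -0.3 0 0 0" --pt "0 0 -0.55 0 0 0" --pt "-0.15 0 -0.75 0 0 0" --pt "-0.35 0 -0.85 0 0 0"

```text
clock: 10.05
tcp_pos: [0.466, 0.244, 0.2522]
orientation: [1.694, 2.644, 0.006]
contact_force: [0.5, -0.2, -0.7]
grip_width: 0.0468
gripper_force: 0.0
```

```bash
python3 - <<'E'
from h import *
w=r.grab_frame('wrist'); t=r.grab_frame("top")
a=w["pixels"][:240,120:520]; b=cv2.resize(t["pixels"][150:260,140:290],None,fx=2.6,fy=2.6,interpolation=cv2.INTER_CUBIC)
c=np.zeros((max(a.shape[0],b.shape[0]),a.shape[1]+b.shape[1],3),np.uint8); c[:a.shape[0],:a.shape[1]]=a; c[:b.shape[0],a.shape[1]:]=b
cv2.imwrite("pics/w3.png",c[:,:,::-1])
for p in (t,w):
  for d in r.outline_of(p,"separator_mid")[:2]:
    v,u=np.nonzero(d["pixels"]); P=np.array([atz(p,q,.058)[:2] for q in zip(u,v)],np.float32); print(d["rect"],d["conf"],cv2.minAreaRect(P*1000))
goal([.55,.1,.24],down(100)); print(r.get_obs()['joints'])
E
```

```text
[213.4, 0.7, 194.1, 148.4] 0.59 ((428.91119384765625, 323.8827209472656), (171.5392608642578, 131.14288330078125), 24.897096633911133)
t 10.25 tcp [0.4659 0.2419 0.2493] row [-0.6557  0.0725  0.0375] [0.0005 0.0002 0.1595] rows 2.643185238714163
[ 0.0515  0.3027 -0.7779  1.8514  0.2398  1.0827 -0.3921]
```

View pics/w3.png

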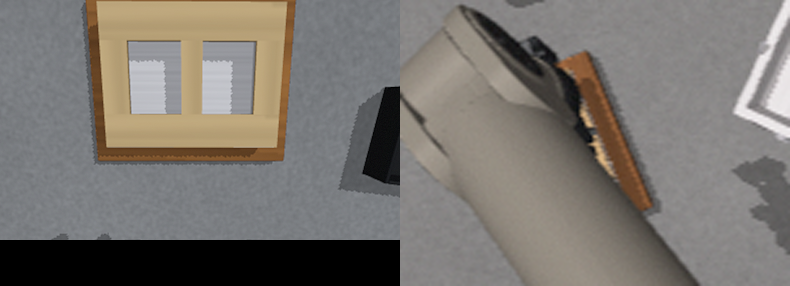

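The separator is flat and centred: its centre is at (0.429,0.324), about 2 mm off. In the crop, wood and plinth show evenly around it at (190,75). Next I go to the lug, at about (0.662,0.035), with tool yaw 194°.

```bash
python3 -c "
from h import *
goal([.58,.13,.22],down(155))"
```

```text
t 10.25 tcp [0.4659 0.2419 0.2493] row [-0.5959  0.2312  0.1176] [ 0.0004  0.0004 -0.4516] rows 3.7988232719141797
```

>>> apply_moves --pt "-0.15 0.06 0.03 0 0 -0.11" --pt "-0.3 0.12 0.06 0 0 -0.22" --pt "-0.6 0.23 0.12 0 0 -0.45" --pt "-0.6 0.23 0.12 0 0 -0.45" --pt "-0.6 0.23 0.12 0 0 -0.45" --claw 0.5

```text
clock: 10.88
tcp_pos: [0.5795, 0.1302, 0.2173]
orientation: [-0.682, -3.063, -0.0]
contact_force: [-0.7, 1.3, -0.5]
grip_width: 0.0427
gripper_force: 0.0
```

```bash
python3 -c "
from h import *
goal([.66,.035,.2],down(193.9))"
```

```text
t 10.875 tcp [0.5795 0.1302 0.2173] row [-0.4533 -0.2082  0.0676] [ 0.0004 -0.0021 -0.4336] rows 3.6468781496215104
```

>>> apply_moves --pt "-0.15 -0.07 0.02 0 0 -0.12" --pt "-0.3 -0.14 0.04 0 0 -0.24" --pt "-0.453 -0.208 0.068 0 0 -0.434" --pt "-0.453 -0.208 0.068 0 0 -0.434" --pt "-0.453 -0.208 0.068 0 0 -0.434"

```text
clock: 11.5
tcp_pos: [0.6596, 0.0383, 0.2019]
orientation: [0.384, -3.117, -0.003]
contact_force: [-0.3, 0.6, 0.1]
grip_width: 0.0425
gripper_force: 0.0
```

```bash
python3 - <<'E'
from h import *
w=r.grab_frame('wrist'); save(w,"w4"); s=r.grab_frame("scene"); t=r.grab_frame("top")
L={}
for k,p in zip("wst",(w,s,t)):
  for n in("tray_lug","tray_heel","tray_mid"):
    for d in r.landmark_of(p,n)[:1]: L[k,n]=(p,d["point"]); print(k,n,d["point"],d["conf"],atz(p,d["point"],.069 if n!="tray_heel" else .054))
for n in("tray_lug","tray_heel","tray_mid"):
  q=[v for (k,m),v in L.items() if m==n]; print(n,tri(q) if len(q)>1 else 0)
for k in [(w,"tray_lug")]:
  print(proj(w,[.662,.035,.069]))
goal([.662,.035,.05],down(193.9)); print(r.get_obs()["joints"])
E
```

```text
w tray_lug [309.6, 181.0] 0.84 [0.6569 0.0352 0.069 ]
w tray_mid [310.2, 15.9] 0.62 [0.5353 0.0054 0.069 ]
s tray_lug [404.1, 213.2] 0.85 [0.6546 0.0338 0.069 ]
s tray_heel [334.0, 186.2] 0.57 [ 0.444  -0.0211  0.054 ]
s tray_mid [364.6, 199.2] 0.96 [ 0.5483 -0.0054  0.069 ]
t tray_lug [195.9, 207.0] 0.42 [0.4346 0.3181 0.069 ]
t tray_heel [304.9, 204.0] 0.71 [ 0.4496 -0.0167  0.054 ]
t tray_mid [297.6, 176.7] 0.63 [0.533  0.0068 0.069 ]
tray_lug [0.5665 0.1499 0.0423]
tray_heel [ 0.4473 -0.0195  0.0556]
tray_mid [0.5343 0.0065 0.0519]
[307.8869 186.6774]
t 12.1 tcp [0.6606 0.0352 0.2021] row [-0.0054 -0.0021  0.6084] [-0.0001 -0.      0.0017] rows 2.433756742980158
[ 0.4601  0.6485 -0.9155  1.5729  0.5416  1.1921  1.2536]
```

View pics/w4.png

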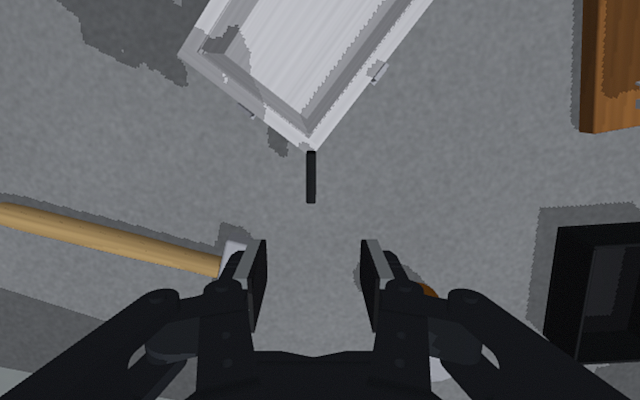

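The wrist view shows the black lug plate standing upright at column 311, rows 150–203, pointing at the tray corner. The mallet head is at (232,260) and the jar near (430,290), so I check how close the jar is before going down.

```bash
python3 - <<'E'
from h import *
s=r.grab_frame("scene");t=r.grab_frame("top")
print("jar",tri([(s,(478,232)),(t,(246,101))]),"jar top ctr",atz(s,(483,210),.085),atz(t,(241,92),.085)); print("mallet head",atz(t,(308,98),.02))
for e in [(.6546,.0338)]: 
  for z in (.05,): goal([.656,.0345,z],down(193.9))
E
```

```text
jar [ 0.7913  0.1883 -0.0113] jar top ctr [0.7937 0.179  0.085 ] [0.7916 0.1859 0.085 ]
mallet head [ 0.7934 -0.0197  0.02  ]
t 12.2 tcp [0.6606 0.0352 0.2021] row [0.0186 0.002  0.6084] [-0.      0.      0.0017] rows 2.434642269900678
```

Both are clear (more than 13 cm away). Descending.

>>> apply_moves --pt "0.018 0 0.15 0 0 0" --pt "0.018 0 0.3 0 0 0" --pt "0.018 0 0.45 0 0 0" --pt "0.018 0 0.57 0 0 0" --pt "0.018 0 0.608 0 0 0"

```text
clock: 12.82
tcp_pos: [0.6551, 0.0337, 0.0481]
orientation: [0.384, -3.115, -0.0]
contact_force: [-0.5, -0.0, 0.2]
grip_width: 0.0427
gripper_force: 0.0
```

```bash
python3 - <<'E'
from h import *
w=r.grab_frame('wrist'); cv2.imwrite("pics/w5.png",w["pixels"][:,:,::-1])
goal([.656,.0345,.05],down(193.9)); print(proj(w,[.656,.0345,.082]))
E
```

```text
t 12.875 tcp [0.6553 0.0339 0.0481] row [-0.0035  0.0018 -0.0076] [ 0.0003 -0.0017  0.0019] rows 0.03426873073867562
[313.9851 300.5674]
```

View pics/w5.png

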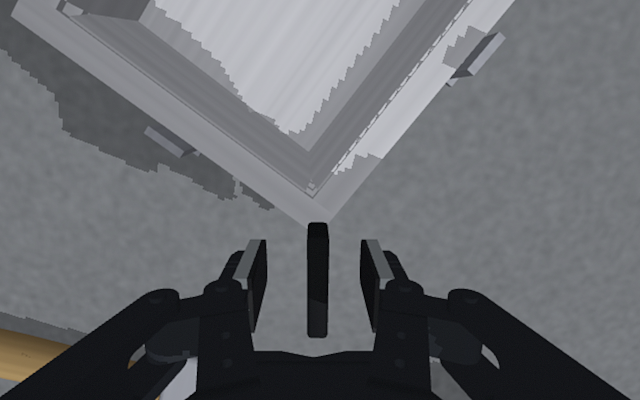

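The lug sits between the pads at column 318 (pad middle 313), about 1 mm to the right. Shift by that and close.

>>> apply_moves --pt "0 0.005 0 0 0 0" --pt "0 0.005 0 0 0 0" --pt "0 0.005 0 0 0 0" --pt "0 0.005 0 0 0 0" --pt "0 0.005 0 0 0 0" --claw 0 --newtons 110

```text
clock: 13.5
tcp_pos: [0.6569, 0.0359, 0.0518]
orientation: [-0.384, 3.115, 0.0]
contact_force: [-1.6, 1.1, 7.9]
grip_width: 0.0065
gripper_force: 107.7
```

```bash
cat > peel.py <<'E'
from h import *
o=r.get_obs(); p0=np.array(o["tcp_pos"]); R0=R.from_rotvec(o["orientation"]).as_matrix()
d=np.array([np.cos(np.radians(13.9)),np.sin(np.radians(13.9)),0]); ax=np.cross(d,[0,0,1.]) # lifts +d
lug=p0+np.array([0,0,.02]); heel=lug-.226*d; heel[2]=.054
print("heel",heel,o["contact_force"],o["grip_width"])
for a in (.02,.04,.06,.08,.1,.12,.14):
    Q=R.from_rotvec(ax*a).as_matrix(); p=heel+Q@(p0-heel); print(a,(R0.T@(p-p0)/.25).round(4),(R.from_matrix(R0.T@Q@R0).as_rotvec()/(np.pi/2)).round(4))
E
python3 peel.py
```

```text
heel [ 0.4376 -0.0184  0.054 ] [-1.6304  1.1238  7.8777] 0.0064513114030985905
0.02 [-0.     -0.     -0.0181] [ 0.     -0.0127  0.    ]
0.04 [ 0.0003 -0.     -0.0362] [ 0.0001 -0.0255  0.    ]
0.06 [ 0.001  -0.     -0.0542] [ 0.0001 -0.0382  0.    ]
0.08 [ 0.002  -0.     -0.0723] [ 0.0001 -0.0509  0.    ]
0.1 [ 0.0034 -0.     -0.0903] [ 0.0002 -0.0637  0.    ]
0.12 [ 0.0052 -0.     -0.1083] [ 0.0002 -0.0764  0.    ]
0.14 [ 0.0073  0.     -0.1262] [ 0.0003 -0.0891  0.    ]
```

>>> apply_moves --pt "0 0 -0.018 0 -0.0127 0" --pt "0 0 -0.036 0 -0.0255 0" --pt "0.001 0 -0.054 0 -0.038 0" --pt "0.002 0 -0.072 0 -0.051 0" --pt "0.0034 0 -0.09 0 -0.0637 0"

```text
clock: 14.12
tcp_pos: [0.6551, 0.0348, 0.0729]
orientation: [-0.373, 3.018, 0.018]
contact_force: [3.5, -0.5, -1.8]
grip_width: 0.0064
gripper_force: 107.6
```

```bash
python3 - <<'E'
from h import *
o=r.get_obs(); print(o["tcp_pos"],R.from_rotvec(o["orientation"]).as_matrix()[:,2],o["contact_force"],o["moment"],o["grip_width"])
s=r.grab_frame("scene"); t=r.grab_frame("top")
cv2.imwrite("pics/s6.png",cv2.resize(s["pixels"][130:270,290:460][:,:,::-1],None,fx=4,fy=4,interpolation=cv2.INTER_CUBIC))
for p in(s,t): print([(d["point"],d["conf"],atz(p,d["point"],.054)) for d in r.landmark_of(p,"tray_heel")[:1]])
E
```

```text
[0.6551 0.0348 0.0729] [ 0.0984  0.0242 -0.9949] [ 3.5355 -0.4736 -1.822 ] [-0.0725 -0.3954  0.0339] 0.00642426856263064
[([333.9, 186.2], 0.91, array([ 0.4438, -0.0213,  0.054 ]))]
[([302.9, 203.1], 0.6, array([ 0.4523, -0.0105,  0.054 ]))]
```

View pics/s6.png

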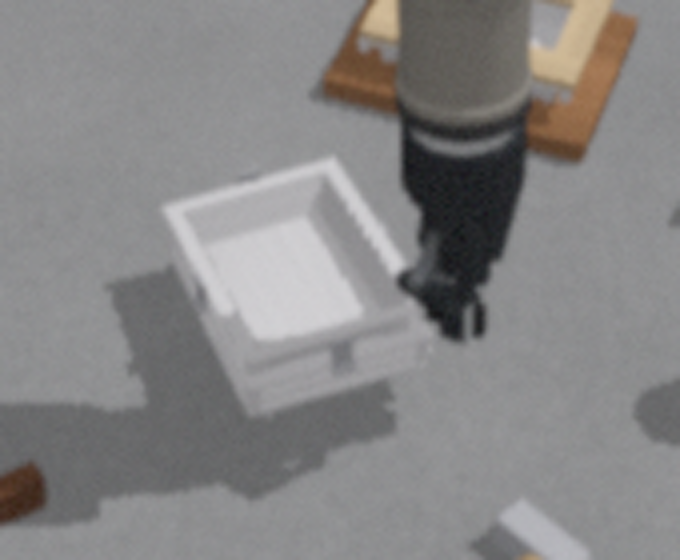

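The lug corner is raised at (430,300) while the heel corner at (170,210) still sits on the stack. I tip it a little further, then look at the heel.

>>> apply_moves --pt "0.001 0 -0.009 0 -0.0064 0" --pt "0.002 0 -0.018 0 -0.0127 0" --pt "0.004 0 -0.03 0 -0.02 0" --pt "0.004 0 -0.03 0 -0.02 0"

```text
clock: 14.82
tcp_pos: [0.6545, 0.0352, 0.0808]
orientation: [-0.369, 2.985, 0.025]
contact_force: [5.4, 1.2, -0.2]
grip_width: 0.0064
gripper_force: 107.9
```

```bash
python3 - <<'E'
from h import *
o=r.get_obs(); print(o["tcp_pos"],R.from_rotvec(o["orientation"]).as_matrix()[:,2],o["contact_force"],o["moment"])
s=r.grab_frame("scene"); t=r.grab_frame("top")
L={}
for n in("tray_heel","stack_heel","tray_mid"):
  q=[]
  for p in(s,t):
    d=r.landmark_of(p,n)[:1]
    if d: q.append((p,d[0]["point"])); print(n,d[0]["point"],d[0]["conf"])
  if len(q)>1: print(tri(q))
E
```

```text
[0.6545 0.0352 0.0808] [ 0.13    0.0328 -0.991 ] [ 5.3703  1.1607 -0.2179] [ 0.1934 -0.769   0.024 ]
tray_heel [333.5, 186.9] 0.65
tray_heel [305.2, 207.6] 0.75
[ 0.4385 -0.0178  0.0453]
stack_heel [152.1, 255.7] 0.94
stack_heel [471.5, 246.4] 0.88
[ 0.3307 -0.5226  0.068 ]
tray_mid [364.0, 193.6] 0.6
tray_mid [296.5, 178.0] 0.81
[0.5295 0.0106 0.0657]
```

```bash
python3 - <<'E'
from h import *
o=r.get_obs(); p=np.array(o["tcp_pos"]); goal(p+[0,0,.2],R.from_rotvec(o["orientation"]).as_matrix()); goal(p+[0,0,.2],down(193.9))
E
```

```text
t 15.225 tcp [0.6546 0.0352 0.0806] row [-0.107   0.0002 -0.7928] [0. 0. 0.] rows 3.2000000000000015
t 15.225 tcp [0.6546 0.0352 0.0806] row [-0.107   0.0002 -0.7928] [0.0003 0.0854 0.0021] rows 3.2000000000000015
```

>>> apply_moves --pt "-0.005 0 -0.035 0 0 0" --pt "-0.012 0 -0.09 0 0 0" --pt "-0.022 0 -0.16 0 0 0" --pt "-0.034 0 -0.25 0 0 0" --pt "-0.045 0 -0.34 0 0 0"

```text
clock: 15.85
tcp_pos: [0.6534, 0.0348, 0.1676]
orientation: [-0.369, 2.988, 0.024]
contact_force: [0.8, 1.0, -2.8]
grip_width: 0.0062
gripper_force: 107.9
```

```bash
python3 - <<'E'
from h import *
s=r.grab_frame("scene"); w=r.grab_frame("wrist")
a=cv2.resize(s["pixels"][110:270,290:460],None,fx=2.4,fy=2.4); b=cv2.resize(w["pixels"],(384,240))
c=np.zeros((a.shape[0],a.shape[1]+384,3),np.uint8); c[:,:a.shape[1]]=a; c[:240,a.shape[1]:]=b; cv2.imwrite("pics/s7.png",c[:,:,::-1])
o=r.get_obs(); print(o["tcp_pos"],R.from_rotvec(o["orientation"]).as_matrix()[:,2],o["contact_force"],o["moment"],o["grip_width"])
goal([.64,.035,.28],down(193.9))
E
```

```text
[0.6552 0.0354 0.1696] [ 0.1325  0.0324 -0.9907] [ 0.3076  0.6539 -2.0264] [ 0.0391 -0.0978  0.0191] 0.0060519701227232225
t 15.95 tcp [0.6552 0.0354 0.1696] row [-0.0013  0.0129 -0.4455] [-0.0004  0.0871  0.0019] rows 1.7829094176114315
```

View pics/s7.png

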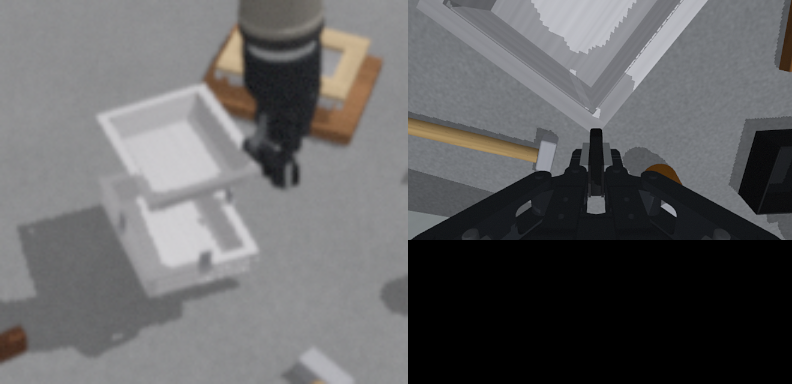

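The tray has come off: the scene crop shows it held at (170,140), with the remaining stack still in place at (190,240). Now I raise it, level it and carry it.

>>> apply_moves --pt "0 0 -0.1 0 0.017 0" --pt "0 0 -0.2 0 0.034 0" --pt "0 0.005 -0.3 0 0.051 0" --pt "0 0.01 -0.4 0 0.07 0" --pt "0 0.013 -0.445 0 0.087 0"

```text
clock: 16.58
tcp_pos: [0.6386, 0.0345, 0.2773]
orientation: [0.384, -3.113, 0.001]
contact_force: [-0.7, -0.3, -3.0]
grip_width: 0.0062
gripper_force: 107.9
```

```bash
python3 - <<'E'
from h import *
goal([.63,.22,.28],down(207))
E
```

```text
t 16.575 tcp [0.6386 0.0345 0.2773] row [-0.1468  0.728  -0.0117] [ 0.0001 -0.0029 -0.1436] rows 2.971175474424731
```

>>> apply_moves --pt "-0.02 0.1 0 0 0 -0.02" --pt "-0.05 0.26 0 0 0 -0.05" --pt "-0.09 0.44 0 0 0 -0.09" --pt "-0.125 0.62 0 0 0 -0.12" --pt "-0.147 0.728 0 0 0 -0.144"

```text
clock: 17.2
tcp_pos: [0.6279, 0.2242, 0.2751]
orientation: [0.743, -3.046, -0.003]
contact_force: [0.9, -0.2, -1.8]
grip_width: 0.0061
gripper_force: 107.9
```

```bash
python3 - <<'E'
from h import *
goal([.526,.404,.25],down(220)); print(r.get_obs()["joints"])
E
```

```text
t 17.2 tcp [0.6279 0.2242 0.2751] row [0.0301 0.8256 0.1031] [ 0.0023 -0.0032 -0.1399] rows 3.3303710291384965
[ 0.2117  0.6266 -1.0125  1.4718  0.5314  1.3437  1.2127]
```

>>> apply_moves --pt "0 0.12 0.01 0 0 -0.02" --pt "0.01 0.32 0.03 0 0 -0.05" --pt "0.02 0.52 0.06 0 0 -0.09" --pt "0.03 0.71 0.09 0 0 -0.12" --pt "0.03 0.825 0.1 0 0 -0.14"

```text
clock: 17.82
tcp_pos: [0.5256, 0.4027, 0.2502]
orientation: [1.071, -2.946, -0.001]
contact_force: [0.1, 0.6, -3.2]
grip_width: 0.0064
gripper_force: 107.9
```

```bash
python3 - <<'E'
from h import *
goal([.5255,.4045,.15],down(220))
s=r.grab_frame("scene"); t=r.grab_frame("top"); w=r.grab_frame("wrist"); q=[]
for k,p in zip("stw",(s,t,w)):
  for d in r.landmark_of(p,"tray_mid")[:3]: print(k,d["point"],d["conf"],atz(p,d["point"],.27))
print("expect",proj(s,[.4295,.323,.27]),proj(t,[.4295,.323,.27]),proj(w,[.4295,.323,.27]))
save(s,"s8")
E
```

```text
t 17.825 tcp [0.5256 0.4027 0.2502] row [-0.0069  0.0045  0.4009] [ 0.002  -0.0038 -0.0004] rows 1.6038037669884393
s [417.4, 74.4] 0.6 [0.436  0.3045 0.27  ]
s [279.1, 336.1] 0.31 [ 0.8145 -0.4848  0.27  ]
expect [419.9706  71.0914] [172.4855 207.331 ] [309.7811 -85.9865]
```

View pics/s8.png

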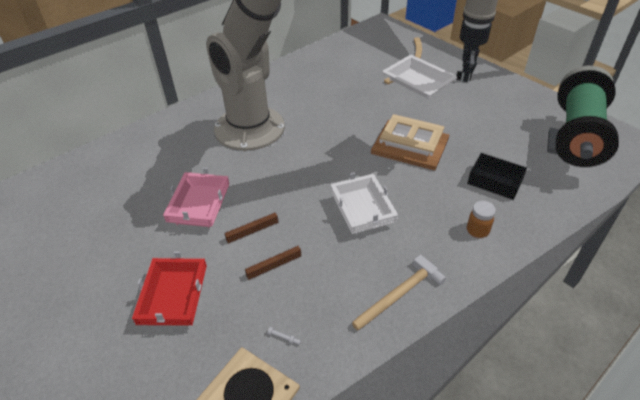

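The scene view shows the tray held level around (419,75), as expected (420,71). The separator is on the plinth at (412,135), and the stack and bystanders are untouched. Lower to the final height.

>>> apply_moves --pt "0 0 0.05 0 0 0" --pt "0 0 0.13 0 0 0" --pt "0 0 0.24 0 0 0" --pt "0 0 0.33 0 0 0" --pt "0 0 0.38 0 0 0"

```text
clock: 18.75
tcp_pos: [0.5285, 0.399, 0.1537]
orientation: [1.062, -2.949, 0.001]
contact_force: [-0.4, -0.7, -2.7]
grip_width: 0.0062
gripper_force: 107.9
```

>>> apply_moves --pt "0 0 0 0 0 0" --pt "0 0 0 0 0 0" --pt "0 0 0 0 0 0" --pt "0 0 0 0 0 0" --pt "0 0 0 0 0 0"

```text
clock: 19.38
tcp_pos: [0.529, 0.4, 0.1564]
orientation: [1.063, -2.951, -0.001]
contact_force: [0.8, -0.1, -3.1]
grip_width: 0.0062
gripper_force: 107.9
```

```bash
python3 - <<'E'
from h import *
o=r.get_obs(); print(o)
s=r.grab_frame("scene")
for d in r.landmark_of(s,"tray_mid")[:2]: print(d["point"],d["conf"])
C=[proj(s,[.4295,.323,.175]+R.from_euler('z',40-37.4,degrees=True).apply([a,b,.015])).round() for a,b in((-.085,-.065),(.085,-.065),(.085,.065),(-.085,.065))]
im=s["pixels"].copy(); cv2.polylines(im,[np.array(C,np.int32)],True,(255,0,0),1)
cv2.imwrite("pics/s9.png",cv2.resize(im[50:190,340:500][:,:,::-1],None,fx=4,fy=4,interpolation=cv2.INTER_CUBIC))
E
```

```text
{'clock': 19.375, 'joints': array([-0.0948,  0.7434, -0.9948,  1.6014,  0.6602,  1.1716,  1.0243]), 'qvel': array([-0.001 ,  0.0006,  0.0031,  0.0031,  0.0001, -0.0009, -0.0005]), 'tau': array([ -0.0164, -61.3594, -17.3637, -23.4111,  -0.1486,   0.2656,
        -0.0005]), 'tcp_pos': array([0.529 , 0.4   , 0.1564]), 'orientation': array([ 1.0633, -2.9512, -0.0009]), 'contact_force': array([ 0.7548, -0.1036, -3.0721]), 'moment': array([ 0.1927, -0.2347, -0.0467]), 'gripper_force': 107.87249565124512, 'grip_width': 0.006236476558505235}
[414.9, 106.9] 0.75
[413.7, 133.9] 0.61
```

View pics/s9.png

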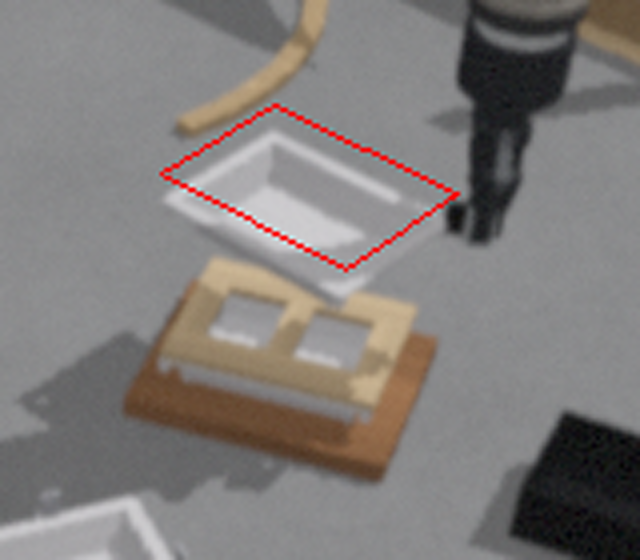

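The last crop shows the tray level and clear of the separator, about 6 px (under 2 cm) below the predicted outline, which is well inside tolerance. Hand in.

```bash
python3 -c "
from h import *
print(r.hand_in())"
```

```text
the job is handed in; nothing more can be done
None
```

The job is handed in, but no verdict came back: the separator lies flat and centred on the plinth tray's rim (about 2 mm off), and the peeled tray is held still and level by its lug roughly 10 cm above it, with the lower trays and bystanders looking unmoved in the camera views.

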